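# Set and clamp the graduated core turntable

### The job

Set the core turntable to zero: with a fingertip against the upright peg, push the dial round until the index line on the dial lines up with the broad long zero line on the scale ring, and let it rest there. Then push the clamp tab inwards, towards the dial, until it is fully home. Nothing needs to be gripped or lifted; do not touch the core slice that stands on the dial, and leave the two weights and the tin where they are.

Things in the scene. Friction and masses are not known exactly. Their poses are not given: they have to be found in the camera images.
- turntable: Fixed round grey base, 236 mm across, 26 mm high. Origin: centre of its underside, on the dial's axis. Light scale ring on top, thin black lines every 10 degrees; the one broad long zero line (4 x 21 mm) points along its own -x. The clamp is on its own +y side, on a bed 50 mm wide reaching 156 mm from the axis; guide cheeks 48 mm apart overall, 41 mm high, reach 150 mm.
- dial (a joint): Angle of the dial, rad: 0 with index line at zero line, positive anticlockwise from above; starts at -1.7 to -0.9, stops at -2.2 and 0.9. The dial is a steel disc 180 mm across, top 34 mm high; friction 0.10 N m (1.4 N at the peg); it stays where it is left.
- index_line (a point): Outer end of the dial's index line, at the disc's edge, 90 mm from the axis, 34 mm high. The line is black, radial, 4 mm wide and 34 mm long, the only line on the disc that reaches its edge. Turns with the dial.
- zero_line (a point): Inner end of the zero line on the base, 90 mm from the axis, 26 mm high: the point that the index line's outer end must meet (seen from above). Fixed to the base.
- peg_top (a point): Top of the upright black peg on the dial, 64 mm above the work surface: 14 mm in diameter (20 mm foot flange, 4 mm high), 30 mm tall, 72 mm from the axis, 90 degrees anticlockwise of the index line seen from above (along the base's own -y when set to zero). It can be pushed either way with the side of a shut gripper.
- clamp (a joint): Travel of the clamp slide, m: 0 as found (open), 0.018 fully home. Moves along the base's own -y (towards the axis) against 3 N of friction, no spring, stays where it is left; does not change the dial's friction.
- clamp_tab (a point): Middle of the upper edge of the outer face of the clamp's upright black tab: 32 mm wide (along the base's x), 10 mm thick, from 27 to 63.5 mm above the work surface. The outer face looks along the base's own +y and is 165 mm from the axis when open, 147 mm when home.
- slice: Loose concrete core slice, 47 mm in diameter, 24 mm high, standing near the middle of the dial; it rides round with it. Origin: centre of its underside (34 mm high).
- big_weight: Loose steel knob weight, 38 mm in diameter, 56 mm high, beside the base. Origin: centre of its underside.
- small_weight: Loose brass-coloured knob weight, 30 mm in diameter, 41 mm high, beside the base. Origin: centre of its underside.
- tin: Loose aluminium moisture tin, 60 mm in diameter, 39 mm high, beside the base. Origin: centre of its underside.
- dial_centre (a point): Centre of the dial's upper face, on the axis, 34 mm high.
Mind the look-alikes: they are no part of the job. Of the things like the slice, leave any that is green or red; of the rest the larger one is meant.

How it is judged:
By the outcome, as a careful person would: the job done as asked, in the order asked, and still so for the second after the job is handed in, with the robot touching nothing.
It also fails if it takes over 58 s, if anything falls off the work surface, if the arm or the gripper's body presses on something with over 40 N, if the wrist force passes 120 N, or if a joint passes its speed limit or range.

### The arm

A 7-joint arm with a two-finger parallel gripper is mounted at the origin on a cart in front of the work surface, level with it; the furniture and walls round the work are solid. World frame = base frame: x ahead of the robot, y to its left, z up, the work surface at z = 0. Lengths are in m, angles in rad, forces in N, time in s.
With the tool pointing down it reaches from about 0.425 to 1.025 m from the base axis. Payload 9.4 kg.
Tool frame: the origin (TCP) lies midway between the tips of the shut fingers; the grasp point (between the pads) lies 19 mm behind it (env.tcp_to_grasp is the distance from the TCP to the grasp point, in m); z points along the fingers, x is the direction in which the jaws open and shut, and the axes are right-handed (so a half turn about z gives the same grasp; the last joint's range is limited). The gripper opens to 85 mm and grips with 20 to 120 N. Pads are 22 mm wide; open, the fingers measure 114 mm over their backs; the gripper's body (76 mm by 85 mm) begins 54 mm behind the grasp point. The pads swing forward as they close: fully open they stand 13 mm farther back than shut.
Start: joints at [-1.367, 0.599, -0.003, 1.599, 0.002, 0.943, -0.08], TCP at [0.201, 0.697, 0.231] pointing down, gripper open.
Joint ranges: [-2.57, 2.57], [-0.35, 1.97], [-1.29, 1.29], [0.11, 2.56], [-1.05, 4.19], [0.11, 1.86], [-2.63, 2.63]. Speed limits (rad/s): [2.22, 2.22, 3.01, 3.01, 3.14, 3.14, 3.14].

### API

Orientations are given as a 3x3 rotation matrix whose columns are the frame's x, y, z axes.
In Python, from rig import env gives the robot as it stands. The module is installed in compiled form; this text tells all that it offers.
- The arm moves only by the shell command python3 -m inch 'ROWS' [FORCE]. ROWS is JSON, a list of rows, each a list of 7 numbers: the shift along the tool's x, y, z in units of 30 mm (1.0 is 30 mm), then the turn, a rotation vector about the tool's x, y, z in units of 6 degrees (1.0 is 6 degrees), then the gripper's target within -1 to 1 (shut at 1, half-way at 0, fully open at -1). In form: [[tx, ty, tz, rx, ry, rz, fingers], ...]. A call has 1 to 10 rows; each row is the pose to reach, as a shift and turn from the pose commanded when the call began, along the tool's axes at that moment; what a row does not reach only later rows make up. A row lasts 1/12 s, in which the tool goes at most 41.7 mm and 7.16 degrees, less where a joint would pass 70% of its speed; a pose out of reach is approached as far as the arm can. A call with a gripper value outside its range is refused whole. The fingers move at their own pace and stop on an object; FORCE is the grip in N (left out, the last holds). Time passes only in rows, so rows that repeat a pose let the fingers close. It gives the time, the measured TCP pose, the force and the opening at its end, in the units of the state.
- env.observe(): the state, without advancing time (a new reading comes with each control period).
- env.grab_frame(name): name is "side" or "top"; returns a dict with "color" (480x640x3 uint8, blue, green, red), "intrinsics" (3x3 intrinsics, pixels), "k1" (the pictures are not rectified: a ray, as slopes to the right and down, at radius r is drawn at 1 + k1 r^2 times it, then the intrinsics apply), "R" (3x3) and "t" (3): a world point X has camera coordinates R X + t. Camera axes: x right, y down, z forward; pixel columns grow to the right and rows downward; lengths in m; the calibration is good to about 2 mm. A picture is of the moment at which its call begins. There is no depth.
- env.finish_job(): hands the job in, once; it reports no verdict.
The state is a dict: "time": time; "joint_positions": joint angles; "qvel": joint speeds; "effort": joint torques, N m; "tcp_pos": TCP position; "tcp_rot": TCP orientation; "force": force on the tool from outside, world axes, zero at the start; "torque": the same for the moment, N m; "width": finger opening in m.
Only numpy, scipy, OpenCV 4.12 (cv2) and the standard library are available. Lean on these libraries where they do the work, as an engineer would, in place of code of your own. Each camera call takes 0.05 s, during which the arm holds its last target.

## Working session

There is one attempt and no reset: what is moved stays moved. The work goes in short steps, Python scripts to look and compute and a shell command to move; the robot and the scene stay as the last step left them, time stands still between calls to the robot, and variables do not carry over. Pictures are saved under pics/ and viewed, and the job is handed in when it is done.

```bash
mkdir -p pics
cat > h.py <<'E'
import numpy as np, cv2
from rig import env
def grab(n,save=None):
    f=env.grab_frame(n)
    if save: cv2.imwrite('pics/'+save,f['color'])
    return f
def und(f,u,v):
    K=np.array(f['intrinsics']);k=f['k1']
    p=cv2.undistortPoints(np.array([[[u,v]]],float),K,np.array([k,0,0,0,0],float))[0,0]
    return p
def ray(f,u,v):
    R=np.array(f['R']);t=np.array(f['t']);p=und(f,u,v)
    return -R.T@t, R.T@np.array([p[0],p[1],1.])
def onz(f,u,v,z):
    o,d=ray(f,u,v); return o+d*(z-o[2])/d[2]
def proj(f,X):
    return cv2.projectPoints(np.array(X,float).reshape(-1,3),cv2.Rodrigues(np.array(f['R']))[0],np.array(f['t'],float),np.array(f['intrinsics']),np.array([f['k1'],0,0,0,0],float))[0].reshape(-1,2)
E
python3 - <<'E'
from h import *
for n in('top','side'):
    f=grab(n,n+'0.png'); print(n,f['intrinsics'],f['k1'],-np.array(f['R']).T@f['t'],np.array(f['R']).round(2))
s=env.observe(); print(s['time'],s['tcp_pos'],np.round(s['tcp_rot'],3),s['force'],s['width'])
E
```

```text
top [[505.04723927   0.         317.43446592]
 [  0.         505.04723927 242.02394721]
 [  0.           0.           1.        ]] -0.009512022580041293 [ 0.41816072 -0.10567796  0.90390745] [[ 0.01 -1.   -0.03]
 [-0.99 -0.01 -0.12]
 [ 0.12  0.03 -0.99]]
side [[528.58442364   0.         324.77317115]
 [  0.         528.58442364 241.94898594]
 [  0.           0.           1.        ]] 0.04769938674307544 [0.66803753 0.70731544 0.5816306 ] [[-0.98  0.2   0.  ]
 [ 0.11  0.54 -0.84]
 [-0.17 -0.82 -0.55]]
0.1 [0.20080734 0.69619412 0.2305111 ] [[ 0.277  0.961 -0.   ]
 [ 0.961 -0.277 -0.001]
 [-0.001  0.    -1.   ]] [0.39008325 0.42749096 1.08930812] 0.08540443528633522
```

View pics/top0.png

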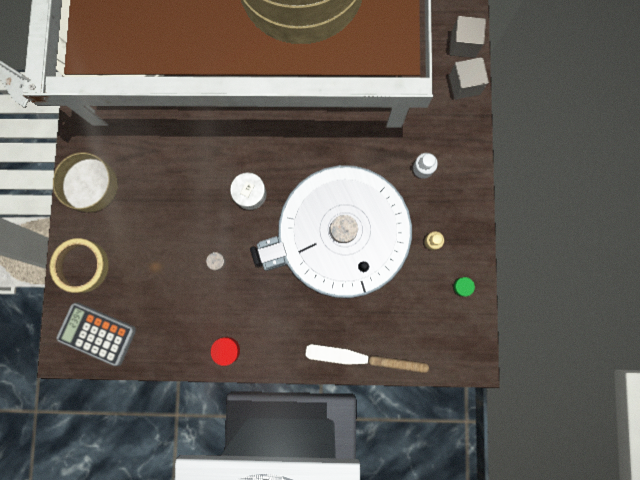

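View pics/side0.png

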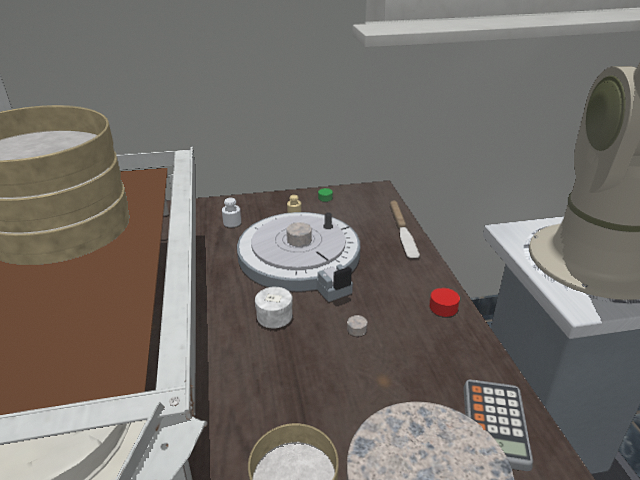

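Run:
```python
from h import *
c=cv2.imread('pics/top0.png'); cv2.imwrite('pics/top0c.png',cv2.resize(c[150:310,220:450],None,fx=3.4,fy=3.4,interpolation=cv2.INTER_CUBIC))
c=cv2.imread('pics/side0.png'); cv2.imwrite('pics/side0c.png',cv2.resize(c[185:345,210:420],None,fx=3.6,fy=3.6,interpolation=cv2.INTER_CUBIC))
```

```text
(no output)
```

View pics/top0c.png

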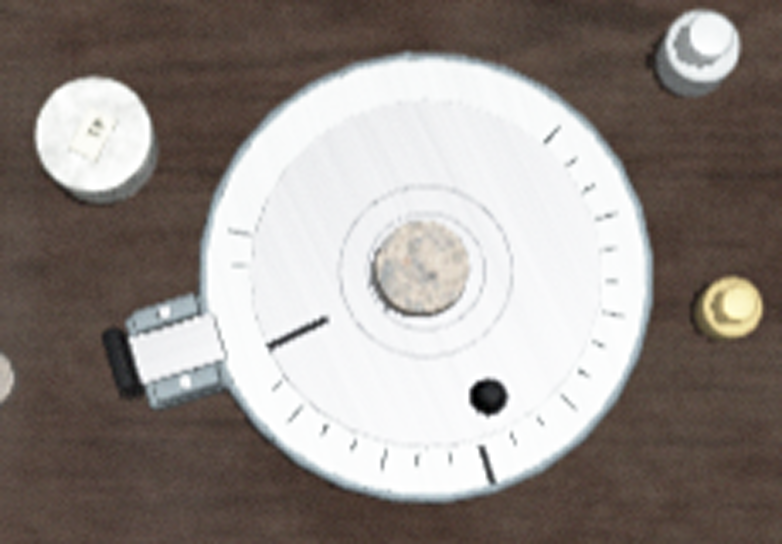

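View pics/side0c.png

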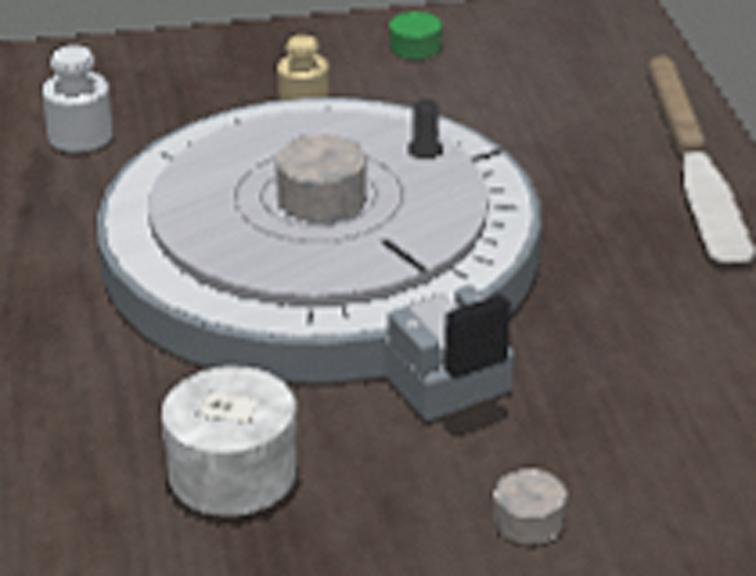

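```bash
cat > m.py <<'E'
from h import *
from scipy.optimize import least_squares
def comps(mask,f,z,lo=8,hi=400):
    n,l,s,c=cv2.connectedComponentsWithStats(mask.astype(np.uint8))
    return [(i,s[i,4],c[i]) for i in range(1,n) if lo<=s[i,4]<=hi],l
def centre(f):
    c=f['color']; 
    m=((c.min(2)>165)).astype(np.uint8)
    m=cv2.morphologyEx(m,cv2.MORPH_CLOSE,np.ones((5,5)))
    cs,_=cv2.findContours(m,cv2.RETR_EXTERNAL,cv2.CHAIN_APPROX_NONE)
    k=max([k for k in cs if cv2.pointPolygonTest(k,(345,231),False)>0],key=cv2.contourArea)
    P=np.array([onz(f,u,v,.026)[:2] for u,v in k[:,0]])
    r=least_squares(lambda q:np.hypot(*(P-q[:2]).T)-q[2],[*P.mean(0),.118],loss='soft_l1',f_scale=.001)
    return r.x
if __name__=='__main__':
    f=grab('top'); print('centre',centre(f)); C=centre(f)[:2]
    g=cv2.cvtColor(f['color'],cv2.COLOR_BGR2GRAY)
    P=[(i,a,c) for i,a,c in comps(g<110,f,0,5,300)[0]]
    for i,a,c in P:
        X=onz(f,*c,.034)[:2]; 
        if np.hypot(*(X-C))<.2:
            out=[]
            for z in(.026,.034,.064):
                d=onz(f,*c,z)[:2]-C; out+=[round(np.hypot(*d)*1000,1),round(np.degrees(np.arctan2(d[1],d[0])),1)]
            print(a,c.round(1),out)
E
python3 m.py
```

```text
centre [ 0.5485349  -0.12866289  0.11449361]
15 [332.5 236.1] [np.float64(23.2), np.float64(117.4), np.float64(23.7), np.float64(119.8), np.float64(26.1), np.float64(127.5)]
5 [340.  241.8] [np.float64(21.8), np.float64(160.4), np.float64(22.8), np.float64(160.9), np.float64(26.5), np.float64(162.5)]
24 [307.  247.5] [np.float64(72.0), np.float64(115.8), np.float64(72.1), np.float64(116.6), np.float64(72.4), np.float64(119.5)]
88 [363.1 266.2] [np.float64(71.1), np.float64(-152.2), np.float64(71.4), np.float64(-152.8), np.float64(72.7), np.float64(-155.0)]
13 [362.6 286.1] [np.float64(102.6), np.float64(-161.5), np.float64(102.7), np.float64(-161.8), np.float64(103.2), np.float64(-163.0)]
```

Run:
```python
from h import *
f=grab('top');s=grab('side')
for z in(0,.1,.2,.3):
  print(z,[onz(f,u,v,z)[:2].round(3) for u,v in((45,225),(20,205),(20,290),(100,365))],[onz(s,u,v,z)[:2].round(3) for u,v in((348,460),(430,402),(500,440))])
C=np.array([.5485,-.1287])
print('arm base')
def pr(n,X): print(n,X.round(4))
for n,(u,v),z in(('tab top mid',(255,256),.0635),('tin',(248,188),.039),('big',(426,161),.056),('small',(435,239),.041),('slice',(344,228),.058)):
    X=onz(f,u,v,z)[:2]; d=X-C; print(n,X.round(3),(np.hypot(*d)*1e3).round(1),np.degrees(np.arctan2(d[1],d[0])).round(1))
# zero line ends, tabs in side view
for u,v in ((475/3.6+210,302/3.6+185),):
    X=onz(s,u,v,.0635);d=X[:2]-C;print('tab side',X.round(3),np.hypot(*d),np.degrees(np.arctan2(d[1],d[0])))
# side peg top
X=onz(s,427/3.6+210,104/3.6+185,.064);d=X[:2]-C;print('peg side',X.round(3),np.hypot(*d),np.degrees(np.arctan2(d[1],d[0])))
g=cv2.cvtColor(s['color'],cv2.COLOR_BGR2GRAY)
for (u,v),z in(((384/3.6+210,241/3.6+185),.034),((425/3.6+210,270/3.6+185),.034),((475/3.6+210,158/3.6+185),.026),((500/3.6+210,151/3.6+185),.026)):
    X=onz(s,u,v,z);d=X[:2]-C;print('idx/zero side',X.round(3),np.hypot(*d),np.degrees(np.arctan2(d[1],d[0])))
```

```text
0 [array([0.556, 0.421]), array([0.593, 0.472]), array([0.436, 0.458]), array([0.306, 0.301])] [array([0.559, 0.323]), array([0.428, 0.259]), array([0.363, 0.332])]
0.1 [array([0.541, 0.363]), array([0.574, 0.408]), array([0.434, 0.396]), array([0.318, 0.256])] [array([0.578, 0.389]), array([0.469, 0.336]), array([0.415, 0.397])]
0.2 [array([0.526, 0.305]), array([0.554, 0.344]), array([0.432, 0.333]), array([0.331, 0.211])] [array([0.596, 0.455]), array([0.511, 0.413]), array([0.468, 0.461])]
0.3 [array([0.51 , 0.246]), array([0.535, 0.28 ]), array([0.43 , 0.271]), array([0.343, 0.166])] [array([0.615, 0.521]), array([0.552, 0.49 ]), array([0.52 , 0.526])]
arm base
tab top mid [0.498 0.022] 158.6 108.7
tin [0.62  0.041] 184.2 67.3
big [ 0.666 -0.267] 181.5 -49.7
small [ 0.533 -0.284] 155.9 -95.8
slice [ 0.548 -0.127] 1.6 123.8
tab side [0.497 0.021 0.064] 0.15791931023099695 109.04283735939818
peg side [ 0.481 -0.159  0.064] 0.07372007103276379 -155.36244370263657
idx/zero side [ 0.521 -0.079  0.034] 0.05710089279768845 119.10755654204517
idx/zero side [ 0.506 -0.05   0.034] 0.0899579380494699 118.53992198072113
idx/zero side [ 0.454 -0.16   0.026] 0.09954472863885079 -161.6467238030615
idx/zero side [ 0.439 -0.164  0.026] 0.11545158281585165 -161.95227539502332
```

```bash
python3 -m inch '[[-0.6,0.5,-0.3,0,0,0,1],[-1.5,1.2,-0.6,0,0,0,1],[-2.5,2.0,-0.6,0,0,0,1],[-3.5,2.8,-0.6,0,0,0,1],[-4.5,3.6,-0.6,0,0,0,1],[-5.5,4.4,-0.6,0,0,0,1],[-6.5,5.2,-0.6,0,0,0,1],[-7.5,6.0,-0.6,0,0,0,1],[-8.5,6.8,-0.6,0,0,0,1],[-9.5,7.6,-0.6,0,0,0,1]]' 30
python3 -m inch '[[-1,0.8,0,0,0,0,1],[-2,1.6,0,0,0,0,1],[-3,2.4,0,0,0,0,1],[-4,3.2,0,0,0,0,1]]'
cat > go.py <<'E'
import sys
from h import *
# go.py x y z yawdeg(tool y dir)
def plan(x,y,z,a,R=None,p=None):
    s=env.observe(); R=np.array(s['tcp_rot']) if R is None else R; p=np.array(s['tcp_pos']) if p is None else p
    from scipy.spatial.transform import Rotation as Ro
    a=np.radians(a); yv=np.array([np.cos(a),np.sin(a),0]); zv=np.array([0,0,-1.]); T=np.stack([np.cross(yv,zv),yv,zv],1)
    return (R.T@(np.array([x,y,z])-p)/.03).round(2), np.degrees(Ro.from_matrix(R.T@T).as_rotvec()/6).round(2)
if __name__=='__main__':
    s=env.observe();R=np.array(s['tcp_rot']); print(s['time'],s['tcp_pos'].round(4),np.degrees(np.arctan2(R[1,1],R[0,1])).round(2),s['force'].round(1),s['width'])
    v=[float(q) for q in sys.argv[1:]]
    for i in range(0,len(v),4): print(*plan(*v[i:i+4]))
E
python3 go.py .463 -.140 .231 -40 .463 -.140 .044 -40
```

```text
time: 1.08
tcp_pos: [0.3414, 0.3578, 0.2494]
tcp_rot: [[0.277, 0.961, 0.0], [0.961, -0.277, 0.0], [0.0, 0.0, -1.0]]
force: [1.1, 0.6, -0.4]
width: -0.0002
time: 1.42
tcp_pos: [0.4004, 0.2159, 0.2495]
tcp_rot: [[0.277, 0.961, 0.001], [0.961, -0.277, 0.0], [0.0, 0.0, -1.0]]
force: [-0.3, -0.7, -0.3]
width: -0.0001
1.4167 [0.4004 0.2159 0.2495] -16.08 [-0.3 -0.7 -0.3] -0.00012823328477968267
[-10.82   5.29   0.61] [ 0.   -0.01  3.99]
[-10.83   5.29   6.85] [ 0.   -0.01  3.99]
```

```bash
python3 -m inch '[[-1,0.5,0,0,0,0.5,1],[-2,1,0,0,0,1,1],[-3.1,1.5,0,0,0,1.5,1],[-4.2,2.05,0,0,0,2,1],[-5.3,2.6,0,0,0,2.5,1],[-6.4,3.1,0,0,0,3,1],[-7.5,3.7,0.2,0,0,3.5,1],[-8.7,4.25,0.4,0,0,4,1],[-9.8,4.8,0.6,0,0,4,1],[-10.8,5.3,0.6,0,0,4,1]]'
python3 -m inch '[[0,0,1,0,0,0,1],[0,0,2,0,0,0,1],[0,0,3,0,0,0,1],[0,0,3.5,0,0,0,1]]'
python3 go.py .463 -.140 .044 -40
python3 - <<'E'
from h import *
c=grab('side')['color']; cv2.imwrite('pics/side1.png',cv2.resize(c[120:320,200:450],None,fx=3,fy=3))
c=grab('top')['color']; cv2.imwrite('pics/top1.png',cv2.resize(c[150:350,220:470],None,fx=3,fy=3))
E
```

```text
time: 2.25
tcp_pos: [0.4626, -0.1399, 0.2306]
tcp_rot: [[0.645, 0.765, -0.001], [0.765, -0.645, -0.0], [-0.001, -0.0, -1.0]]
force: [0.5, 1.3, 0.5]
width: 0.0002
time: 2.58
tcp_pos: [0.462, -0.1377, 0.1238]
tcp_rot: [[0.644, 0.765, -0.002], [0.765, -0.644, 0.0], [-0.001, -0.002, -1.0]]
force: [0.4, 0.8, -0.1]
width: 0.0001
2.5833 [ 0.462  -0.1377  0.1238] -40.11 [ 0.4  0.8 -0.1] 0.00013573046672153732
[-0.03  0.08  2.66] [-0.02  0.01 -0.02]
```

View pics/side1.png

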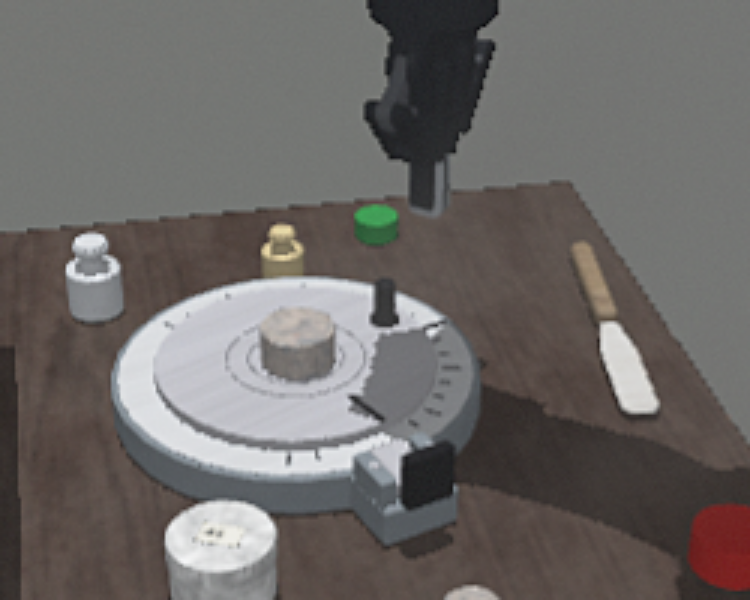

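View pics/top1.png

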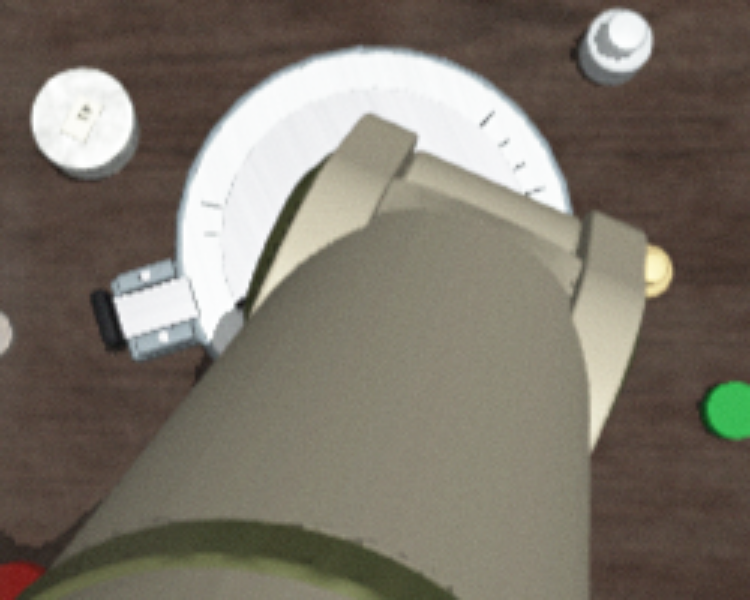

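Candidates for what I want:
- **Peg:** the black post at top (363,266) / side (328,218), on the dial and standing 72 mm from the axis. The other black upright, at top (257,255) / side (342,278), is the clamp tab on the base's bed.
- **Lines:** the index line is at top (307,247), the only line that reaches the disc's edge. The zero line is the broad one at (363,286).
- **Slices to leave alone:** the one on the dial (344,229), plus the look-alikes at (215,261), red (225,351) and green (465,287).

The crops confirm these choices. Both views agree, with the dial at about -82° and the base yaw at about 18.5°. I'm now lowering the tool behind the peg.

```bash
python3 -m inch '[[0,0,0.8,0,0,0,1],[0,0,1.6,0,0,0,1],[0,0,2.3,0,0,0,1],[0,0,2.6,0,0,0,1],[0,0,2.6,0,0,0,1]]'
python3 - <<'E'
from go import *
c=grab('side')['color']; cv2.imwrite('pics/side2.png',cv2.resize(c[120:320,200:450],None,fx=3,fy=3))
C=np.array([.5485,-.1287])
s=env.observe();R=np.array(s['tcp_rot'])
p=np.array(s['tcp_pos']);print(p,s['force'])
# first call: to contact and 20 deg
for i,(th,a) in enumerate([(206.6,-38),(212,-36),(217,-32),(222,-29),(227,-25)]):
    t=np.radians(th);P=C+.072*np.array([np.cos(t),np.sin(t)]);n=np.array([np.cos(np.radians(a)),np.sin(np.radians(a))])
    X=P-.018*n; print(th,*plan(X[0],X[1],p[2],a,R,p))
E
```

```text
time: 3.1
tcp_pos: [0.4629, -0.1376, 0.0477]
tcp_rot: [[0.644, 0.765, -0.001], [0.765, -0.644, 0.0], [-0.001, -0.001, -1.0]]
force: [0.2, -0.2, -0.6]
width: -0.0001
[ 0.46310696 -0.13777368  0.04860627] [-0.78968552  0.05567435  0.08717385]
206.6 [-0.16  0.43 -0.  ] [-0.    0.   -0.35]
212 [-0.26  0.65 -0.  ] [-0.    0.   -0.68]
217 [-0.36  0.85 -0.  ] [-0.01  0.   -1.35]
222 [-0.43  1.06 -0.  ] [-0.01  0.   -1.85]
227 [-0.49  1.28 -0.  ] [-0.01  0.   -2.52]
```

View pics/side2.png

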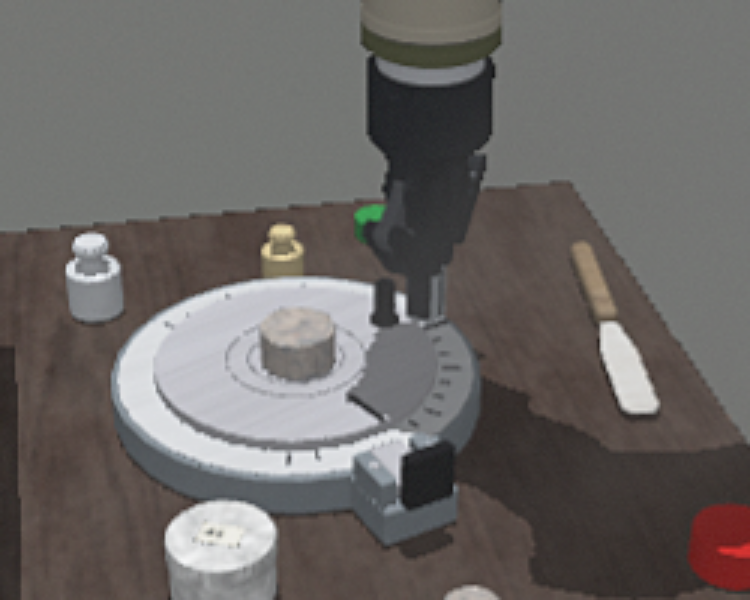

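The side view shows the shut fingertip just robot-side of the peg and clear of it, with the index line still visible. I'm starting the push.

```bash
python3 -m inch '[[-0.08,0.2,0,0,0,-0.2,1],[-0.16,0.4,0,0,0,-0.35,1],[-0.2,0.52,0,0,0,-0.5,1],[-0.26,0.65,0,0,0,-0.7,1],[-0.31,0.75,0,0,0,-1,1],[-0.36,0.85,0,0,0,-1.35,1],[-0.4,0.95,0,0,0,-1.6,1],[-0.43,1.06,0,0,0,-1.85,1],[-0.46,1.17,0,0,0,-2.2,1],[-0.49,1.28,0,0,0,-2.5,1]]'
python3 - <<'E'
from go import *
c=grab('side')['color']; cv2.imwrite('pics/side3.png',cv2.resize(c[120:320,200:450],None,fx=3,fy=3))
C=np.array([.5485,-.1287])
s=env.observe();R=np.array(s['tcp_rot'])
p=np.array(s['tcp_pos']);print(p,s['force'],s['torque'])
for i,(th,a) in enumerate([(227,-25),(232,-22),(237,-18),(242,-15),(247,-12),(252,-9)]):
    t=np.radians(th);P=C+.072*np.array([np.cos(t),np.sin(t)]);n=np.array([np.cos(np.radians(a)),np.sin(np.radians(a))])
    X=P-.018*n; print(th,*plan(X[0],X[1],p[2],a,R,p))
E
```

```text
time: 3.98
tcp_pos: [0.4827, -0.1741, 0.0482]
tcp_rot: [[0.421, 0.907, -0.001], [0.907, -0.421, -0.0], [-0.0, -0.001, -1.0]]
force: [-3.9, 0.1, 1.8]
width: -0.0003
[ 0.4834432  -0.17476537  0.04827783] [-1.81597069 -0.83428582 -0.47551061] [-0.05111157  0.35717623 -0.02374147]
227 [ 0.03 -0.03 -0.  ] [0.01 0.   0.03]
232 [-0.06  0.18  0.  ] [ 0.01  0.   -0.47]
237 [-0.14  0.39  0.  ] [ 0.01  0.   -1.14]
242 [-0.19  0.6   0.  ] [ 0.01  0.   -1.64]
247 [-0.23  0.81  0.  ] [ 0.01  0.   -2.14]
252 [-0.24  1.03  0.  ] [ 0.01  0.   -2.64]
```

View pics/side3.png

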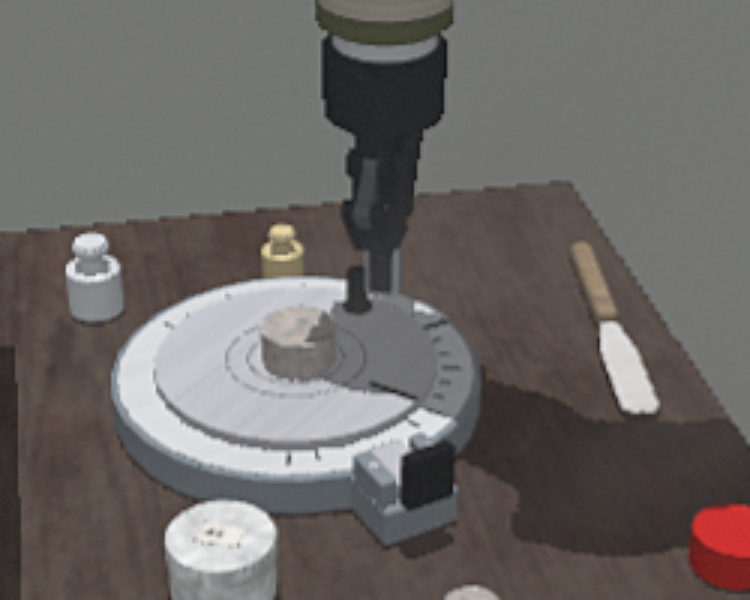

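The peg and dial have turned about 20° with the fingertip against the peg, and the slice is riding undisturbed. I'm continuing the push.

```bash
python3 -m inch '[[-0.03,0.09,0,0,0,-0.2,1],[-0.06,0.18,0,0,0,-0.45,1],[-0.1,0.29,0,0,0,-0.8,1],[-0.14,0.39,0,0,0,-1.15,1],[-0.17,0.5,0,0,0,-1.4,1],[-0.19,0.6,0,0,0,-1.65,1],[-0.21,0.7,0,0,0,-1.9,1],[-0.23,0.81,0,0,0,-2.15,1],[-0.24,0.92,0,0,0,-2.4,1],[-0.24,1.03,0,0,0,-2.65,1]]'
python3 - <<'E'
from go import *
c=grab('side')['color']; cv2.imwrite('pics/side4.png',cv2.resize(c[120:320,200:450],None,fx=3,fy=3))
C=np.array([.5485,-.1287])
s=env.observe();R=np.array(s['tcp_rot'])
p=np.array(s['tcp_pos']);print(p,s['force'],s['torque'])
for i,(th,a) in enumerate([(252,-9),(257,-5),(262,-1),(267,3),(272,7),(277,10)]):
    t=np.radians(th);P=C+.072*np.array([np.cos(t),np.sin(t)]);n=np.array([np.cos(np.radians(a)),np.sin(np.radians(a))])
    X=P-.018*n; print(th,*plan(X[0],X[1],p[2],a,R,p))
E
```

```text
time: 4.87
tcp_pos: [0.5082, -0.1936, 0.0483]
tcp_rot: [[0.157, 0.988, 0.0], [0.988, -0.157, -0.0], [-0.0, 0.0, -1.0]]
force: [-2.3, -0.7, 0.5]
width: 0.0001
[ 0.50913717 -0.19385082  0.04839133] [ 9.14051651e-04 -1.19823774e+00  1.27863808e-02] [-0.12837468  0.31469627 -0.02193959]
252 [-0.02 -0.02 -0.  ] [0.01 0.   0.01]
257 [-0.09  0.19  0.  ] [ 0.01  0.   -0.66]
262 [-0.13  0.4   0.  ] [ 0.01  0.   -1.32]
267 [-0.16  0.62  0.  ] [ 0.01  0.   -1.99]
272 [-0.17  0.84  0.  ] [ 0.01  0.   -2.66]
277 [-0.15  1.05  0.  ] [ 0.01  0.   -3.16]
```

View pics/side4.png

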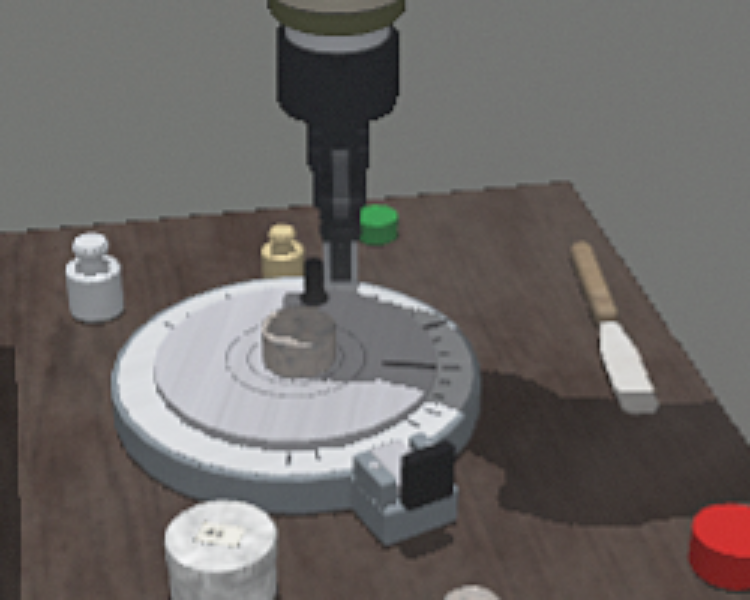

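The index line is now about 35° short of zero and everything is still in place. Next push, about 25°.

```bash
python3 -m inch '[[-0.04,0.09,0,0,0,-0.3,1],[-0.08,0.19,0,0,0,-0.65,1],[-0.11,0.3,0,0,0,-1,1],[-0.13,0.4,0,0,0,-1.3,1],[-0.15,0.51,0,0,0,-1.65,1],[-0.16,0.62,0,0,0,-2,1],[-0.17,0.73,0,0,0,-2.35,1],[-0.17,0.84,0,0,0,-2.65,1],[-0.16,0.95,0,0,0,-2.9,1],[-0.15,1.05,0,0,0,-3.15,1]]'
cat > idx.py <<'E'
from go import *
import sys
f=grab('side',sys.argv[1]+'_full.png'); c=f['color']; cv2.imwrite('pics/'+sys.argv[1]+'.png',cv2.resize(c[200:270,290:370],None,fx=7,fy=7,interpolation=cv2.INTER_CUBIC))
C=np.array([.5485,-.1287])
# rectify dial plane polar: rays onto plane at height z, intensity vs angle
g=cv2.cvtColor(c,cv2.COLOR_BGR2GRAY).astype(np.float32)
def scan(r0,r1,z,a0,a1):
    A=np.arange(a0,a1,.25); best=[]
    for r in np.arange(r0,r1,.002):
        X=np.stack([C[0]+r*np.cos(np.radians(A)),C[1]+r*np.sin(np.radians(A)),A*0+z],1)
        q=proj(f,X).astype(np.float32); v=cv2.remap(g,q[:,0][None],q[:,1][None],cv2.INTER_LINEAR)[0]
        best.append(v)
    v=np.mean(best,0); base=np.median(v); w=np.clip(base-v-.5*(base-v.min()),0,None); w[np.abs(A-A[v.argmin()])>5]=0
    return (A*w).sum()/w.sum(), base, v.min()
lo=float(sys.argv[2]);hi=float(sys.argv[3])
print('index',scan(.060,.087,.034,lo,hi)); print('zero',scan(.094,.110,.026,190,207))
s=env.observe();print(s['tcp_pos'],s['force'])
E
python3 idx.py side5 170 200
```

```text
time: 5.75
tcp_pos: [0.5386, -0.2033, 0.0483]
tcp_rot: [[-0.171, 0.985, 0.0], [0.985, 0.171, -0.0], [-0.001, 0.0, -1.0]]
force: [-2.1, -2.1, 1.3]
width: 0.0001
index (np.float64(186.94415750245642), np.float32(113.72429), np.float32(68.27155))
zero (np.float64(198.90825236039458), np.float32(114.60901), np.float32(81.61951))
[ 0.53944823 -0.20321791  0.04837335] [-0.42916887 -2.03805209 -0.96365736]
```

View pics/side5.png

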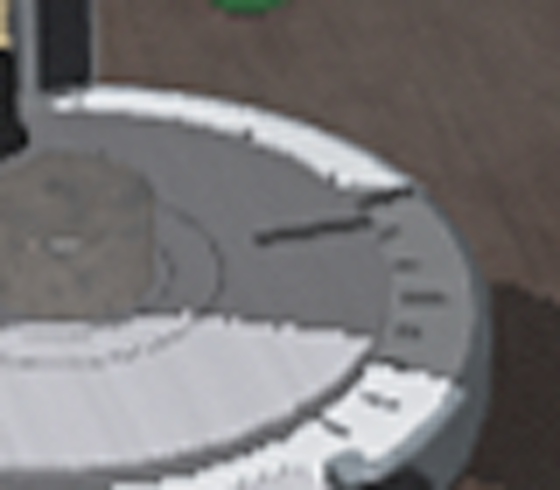

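Run:
```python
from go import *
C=np.array([.5485,-.1287])
s=env.observe();R=np.array(s['tcp_rot']);p=np.array(s['tcp_pos'])
for i,(th,a) in enumerate([(277,10),(281,12),(285,14),(287,16),(288.5,16),(290,16)]):
    t=np.radians(th);P=C+.072*np.array([np.cos(t),np.sin(t)]);n=np.array([np.cos(np.radians(a)),np.sin(np.radians(a))])
    X=P-.018*n; print(th,*plan(X[0],X[1],p[2],a,R,p))
```

```text
277 [-0.  0.  0.] [ 0.01  0.01 -0.01]
281 [-0.03  0.17  0.  ] [ 0.01  0.01 -0.34]
285 [-0.04  0.34  0.  ] [ 0.01  0.01 -0.68]
287 [-0.05  0.42  0.  ] [ 0.01  0.01 -1.01]
288.5 [-0.04  0.49  0.  ] [ 0.01  0.01 -1.01]
290 [-0.03  0.55  0.  ] [ 0.01  0.01 -1.01]
```

```bash
python3 -m inch '[[-0.01,0.05,0,0,0,-0.1,1],[-0.02,0.1,0,0,0,-0.2,1],[-0.03,0.15,0,0,0,-0.3,1],[-0.03,0.2,0,0,0,-0.4,1],[-0.04,0.25,0,0,0,-0.5,1],[-0.04,0.3,0,0,0,-0.6,1],[-0.05,0.34,0,0,0,-0.8,1],[-0.05,0.38,0,0,0,-1,1],[-0.05,0.4,0,0,0,-1,1],[-0.05,0.4,0,0,0,-1,1]]'
python3 idx.py side6 182 212
```

```text
time: 6.63
tcp_pos: [0.5506, -0.2021, 0.0483]
tcp_rot: [[-0.271, 0.963, 0.0], [0.963, 0.271, 0.0], [0.0, 0.0, -1.0]]
force: [-0.4, -0.9, -0.5]
width: -0.0001
index (np.float64(196.5151763498431), np.float32(113.802734), np.float32(66.47579))
zero (np.float64(198.66023727505404), np.float32(119.10547), np.float32(82.291504))
[ 0.55057239 -0.20205614  0.04830998] [-0.59521551 -0.87976754 -0.08609857]
```

View pics/side6.png

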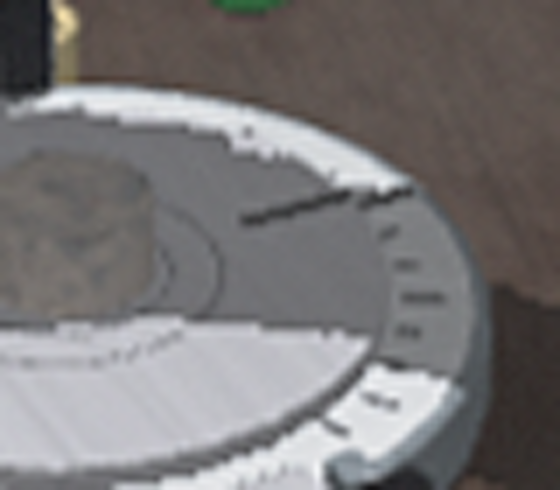

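```bash
python3 -m inch '[[0,0.02,0,0,0,0,1],[0,0.04,0,0,0,0,1],[0,0.06,0,0,0,0,1],[0,0.07,0,0,0,0,1],[0,0.07,0,0,0,0,1],[0,0.07,0,0,0,0,1]]'
python3 idx.py side7 182 212
python3 -m inch '[[0,-0.1,0,0,0,0,1],[0,-0.4,0,0,0,0,1],[0,-0.6,-0.5,0,0,0,1],[0,-0.6,-1.5,0,0,0,1],[0,-0.6,-2.5,0,0,0,1],[0,-0.6,-3.5,0,0,0,1],[0,-0.6,-4,0,0,0,1]]'
python3 idx.py side8 182 212; python3 go.py 0.44 0.12 0.17 18.5
```

```text
time: 7.18
tcp_pos: [0.5524, -0.2016, 0.0483]
tcp_rot: [[-0.271, 0.963, 0.0], [0.963, 0.271, -0.0], [-0.0, 0.0, -1.0]]
force: [-1.3, -2.7, -0.0]
width: -0.0002
index (np.float64(197.88653414292096), np.float32(113.90028), np.float32(66.67236))
zero (np.float64(198.45715875521282), np.float32(123.78833), np.float32(81.78894))
[ 0.55244969 -0.20158858  0.04832699] [-1.58137924 -0.54900597  0.06732866]
time: 7.82
tcp_pos: [0.5353, -0.2069, 0.1715]
tcp_rot: [[-0.271, 0.963, 0.003], [0.963, 0.271, -0.001], [-0.002, 0.003, -1.0]]
force: [0.1, -0.0, -0.3]
width: 0.0001
index (np.float64(197.89209229438998), np.float32(113.20926), np.float32(66.858116))
zero (np.float64(198.93661049910162), np.float32(120.812195), np.float32(80.92651))
[ 0.53613548 -0.207232    0.17317927] [ 0.19751984 -1.27491903  1.86052948]
7.8667 [ 0.5361 -0.2072  0.1732] 15.69 [ 0.2 -1.3  1.9] -1.5822901925332998e-05
[11.37 -0.14  0.07] [ 0.05  0.03 -0.47]
```

```bash
python3 -m inch '[[0.9,-0.2,0,0,0,0,1],[2,-0.6,0,0,0,0,1],[3.2,-0.8,0,0,0,0,1],[4.4,-0.8,0,0,0,-0.1,1],[5.6,-0.8,0,0,0,-0.2,1],[6.8,-0.7,0,0,0,-0.3,1],[8,-0.5,0,0,0,-0.4,1],[9.2,-0.3,0,0,0,-0.45,1],[10.4,-0.15,0,0,0,-0.45,1],[11.4,-0.1,0,0,0,-0.45,1]]'
cat > top.py <<'E'
from m import *
import sys
f=grab('top',sys.argv[1]+'_full.png');c=f['color']
cv2.imwrite('pics/'+sys.argv[1]+'.png',cv2.resize(c[225:305,300:400],None,fx=7,fy=7,interpolation=cv2.INTER_CUBIC))
g=cv2.cvtColor(c,cv2.COLOR_BGR2GRAY).astype(np.float32)
Cs=[np.array([.5485,-.1287])]
try: print('fit',centre(f))
except Exception as e: print(e)
def scan(C,r0,r1,z,a0,a1):
    A=np.arange(a0,a1,.1); V=[]
    for r in np.arange(r0,r1,.001):
        X=np.stack([C[0]+r*np.cos(np.radians(A)),C[1]+r*np.sin(np.radians(A)),A*0+z],1)
        q=proj(f,X).astype(np.float32); V.append(cv2.remap(g,q[:,0][None],q[:,1][None],cv2.INTER_LINEAR)[0])
    v=np.mean(V,0); base=np.median(v); w=np.clip(base-v-.3*(base-v.min()),0,None); w[np.abs(A-A[v.argmin()])>4]=0
    return round((A*w).sum()/w.sum(),2), base, v.min()
for C in (Cs[0],Cs[0]+[.001,0],Cs[0]+[0,.001]):
    print('index all/outer',scan(C,.060,.087,.034,188,209)[0],scan(C,.08,.088,.034,188,209)[0],'zero all/inner',scan(C,.093,.109,.026,190,207),scan(C,.092,.098,.026,190,207)[0])
E
python3 top.py top2; python3 idx.py side9 182 212
```

```text
time: 8.7
tcp_pos: [0.4387, 0.1242, 0.1682]
tcp_rot: [[-0.317, 0.948, 0.001], [0.948, 0.317, 0.001], [0.001, 0.001, -1.0]]
force: [0.8, 0.7, 0.3]
width: -0.0003
fit [ 0.54860513 -0.12859991  0.11467659]
index all/outer 197.5 197.38 zero all/inner (np.float64(198.55), np.float32(253.07904), np.float32(90.77655)) 198.56
index all/outer 197.27 197.17 zero all/inner (np.float64(198.37), np.float32(253.09021), np.float32(98.8551)) 198.37
index all/outer 198.25 198.04 zero all/inner (np.float64(199.09), np.float32(253.04547), np.float32(93.95618)) 199.13
index (np.float64(197.74526403689515), np.float32(199.3382), np.float32(88.14551))
zero (np.float64(198.71069174453328), np.float32(192.9118), np.float32(125.28174))
[0.43816823 0.12659733 0.16824044] [-0.15092065 -1.40880355  0.43224654]
```

View pics/top2.png

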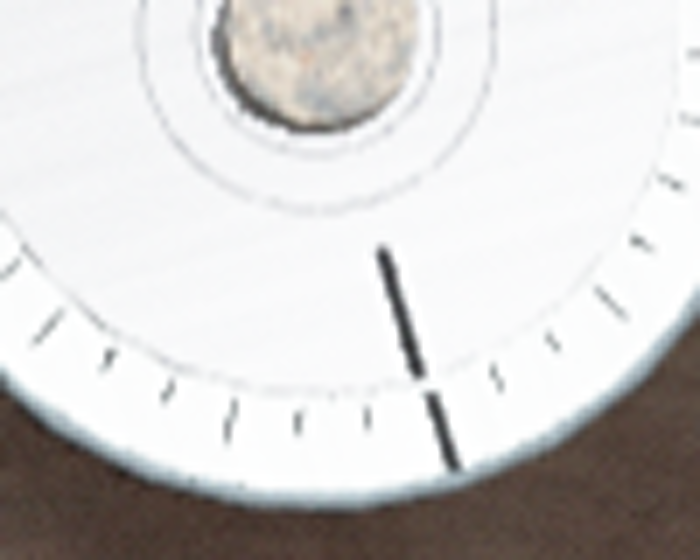

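View pics/top2_full.png

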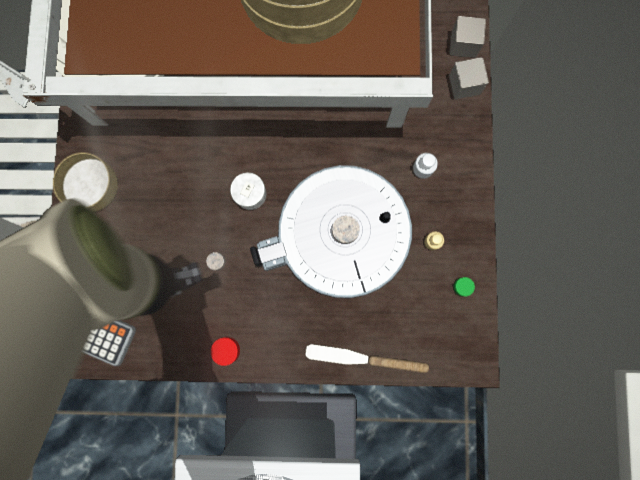

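Both views put the index about 1.0° short of zero: top 197.5 against 198.55, side 197.7 against 198.7. I'll go back and nudge the peg 1.3 mm further.

```bash
python3 go.py .536 -.207 .168 15.7
python3 -m inch '[[-1,-0.1,0,0,0,0,1],[-2.2,-0.3,0,0,0,0.1,1],[-3.4,-0.5,0,0,0,0.2,1],[-4.6,-0.7,0,0,0,0.3,1],[-5.8,-0.7,0,0,0,0.4,1],[-7,-0.6,0,0,0,0.47,1],[-8.2,-0.5,0,0,0,0.47,1],[-9.4,-0.3,0,0,0,0.47,1],[-10.5,-0.1,0,0,0,0.47,1],[-11.4,-0.1,0,0,0,0.47,1]]'
python3 go.py .5363 -.2062 .048 15.7
```

```text
8.8 [0.4382 0.1266 0.1682] 18.84 [-0.2 -1.4  0.4] -5.26328842253976e-06
[-1.158e+01 -5.000e-01 -1.000e-02] [ 0.01 -0.02  0.52]
time: 9.63
tcp_pos: [0.5451, -0.2072, 0.1681]
tcp_rot: [[-0.267, 0.964, 0.001], [0.964, 0.267, -0.001], [-0.001, 0.001, -1.0]]
force: [1.2, 0.9, 0.1]
width: -0.0001
9.6333 [ 0.5451 -0.2072  0.1681] 15.47 [1.2 0.9 0.1] -9.941568210996866e-05
[ 0.11 -0.28  4.  ] [ 0.01  0.01 -0.04]
```

```bash
python3 -m inch '[[0.1,-0.3,0,0,0,0,1],[0.1,-0.3,0.7,0,0,0,1],[0.1,-0.3,1.7,0,0,0,1],[0.1,-0.3,2.7,0,0,0,1],[0.1,-0.3,3.5,0,0,0,1],[0.1,-0.3,4,0,0,0,1],[0.1,-0.3,4,0,0,0,1],[0.1,-0.3,4,0,0,0,1]]'
python3 go.py .5524 -.2016 .048 15.7 .55366 -.20124 .048 15.7; python3 idx.py side10 182 212
```

```text
time: 10.3
tcp_pos: [0.5339, -0.2034, 0.0477]
tcp_rot: [[-0.268, 0.963, -0.002], [0.963, 0.268, 0.0], [0.001, -0.002, -1.0]]
force: [0.4, -1.3, -0.2]
width: 0.0002
10.3 [ 0.5339 -0.2034  0.0477] 15.57 [ 0.4 -1.3 -0.2] 0.0002345987946801088
[-0.11  0.61 -0.01] [-0.02 -0.01 -0.02]
[-0.11  0.65 -0.01] [-0.02 -0.01 -0.02]
index (np.float64(197.91838438337047), np.float32(113.75429), np.float32(66.7945))
zero (np.float64(198.83737690268566), np.float32(111.301636), np.float32(82.32214))
[ 0.53469341 -0.2035143   0.04867518] [-0.39948957 -0.34707742  0.19325302]
```

```bash
python3 -m inch '[[-0.05,0.2,0,0,0,0,1],[-0.11,0.4,0,0,0,0,1],[-0.11,0.5,0,0,0,0,1],[-0.11,0.55,0,0,0,0,1],[-0.11,0.55,0,0,0,0,1],[-0.11,0.55,0,0,0,0,1]]'
python3 idx.py side11 182 212
python3 go.py .55366 -.20124 .048 15.7
```

```text
time: 10.85
tcp_pos: [0.5521, -0.2017, 0.0485]
tcp_rot: [[-0.269, 0.963, 0.0], [0.963, 0.269, -0.0], [-0.0, 0.0, -1.0]]
force: [0.8, 0.5, 0.7]
width: -0.0001
index (np.float64(198.41162258250628), np.float32(113.77843), np.float32(69.12514))
zero (np.float64(198.57601162090026), np.float32(124.81891), np.float32(80.17236))
[ 0.55197344 -0.20171116  0.04845116] [-0.39891386 -0.18021999  0.55887979]
10.9 [ 0.552  -0.2017  0.0485] 15.61 [-0.4 -0.2  0.6] 0.00012268967725773
[0.   0.06 0.02] [ 0.    0.   -0.02]
```

```bash
python3 -m inch '[[0,0.01,0,0,0,0,1],[0,0.02,0,0,0,0,1],[0,0.03,0,0,0,0,1],[0,0.03,0,0,0,0,1],[0,0.03,0,0,0,0,1]]'
python3 idx.py side12 182 212
```

```text
time: 11.32
tcp_pos: [0.5528, -0.2015, 0.0483]
tcp_rot: [[-0.269, 0.963, -0.0], [0.963, 0.269, 0.0], [0.0, -0.0, -1.0]]
force: [0.5, 0.3, 0.2]
width: -0.0004
index (np.float64(198.3849148851335), np.float32(113.83534), np.float32(69.2214))
zero (np.float64(198.57261267127242), np.float32(124.44946), np.float32(80.94812))
[ 0.55279255 -0.20160491  0.04826924] [-0.13063302 -0.27550538 -0.04996478]
```

```bash
python3 -m inch '[[0,0.01,0,0,0,0,1],[0,0.02,0,0,0,0,1],[0,0.03,0,0,0,0,1],[0,0.03,0,0,0,0,1],[0,0.03,0,0,0,0,1]]'
python3 idx.py side13 182 212
```

```text
time: 11.78
tcp_pos: [0.5535, -0.2014, 0.0483]
tcp_rot: [[-0.269, 0.963, -0.0], [0.963, 0.269, -0.0], [0.0, -0.0, -1.0]]
force: [-0.5, -0.5, -0.4]
width: -0.0002
index (np.float64(198.7546256352285), np.float32(113.98158), np.float32(67.17662))
zero (np.float64(198.49360160354675), np.float32(124.90759), np.float32(80.887695))
[ 0.55351262 -0.20137875  0.04826454] [-2.67959154 -0.78173448  0.13961775]
```

```bash
python3 -m inch '[[0,-0.1,0,0,0,0,1],[0,-0.4,0,0,0,0,1],[0,-0.6,-0.5,0,0,0,1],[0,-0.6,-1.5,0,0,0,1],[0,-0.6,-2.5,0,0,0,1],[0,-0.6,-3.5,0,0,0,1],[0,-0.6,-4,0,0,0,1]]'
python3 -m inch '[[0.9,-0.2,0,0,0,0,1],[2,-0.6,0,0,0,0,1],[3.2,-0.8,0,0,0,0,1],[4.4,-0.8,0,0,0,-0.1,1],[5.6,-0.8,0,0,0,-0.2,1],[6.8,-0.7,0,0,0,-0.3,1],[8,-0.5,0,0,0,-0.4,1],[9.2,-0.3,0,0,0,-0.45,1],[10.4,-0.15,0,0,0,-0.45,1],[11.4,-0.1,0,0,0,-0.45,1]]'
python3 top.py top3; python3 idx.py side14 182 212
```

```text
time: 12.42
tcp_pos: [0.5367, -0.2068, 0.1715]
tcp_rot: [[-0.268, 0.963, 0.003], [0.963, 0.268, -0.001], [-0.002, 0.003, -1.0]]
force: [-0.1, -1.2, 0.7]
width: -0.0004
time: 13.25
tcp_pos: [0.441, 0.1247, 0.1684]
tcp_rot: [[-0.315, 0.949, 0.001], [0.949, 0.315, 0.001], [0.0, 0.001, -1.0]]
force: [0.6, -0.3, -0.5]
width: -0.0003
fit [ 0.54855157 -0.12863709  0.11460456]
index all/outer 198.4 198.27 zero all/inner (np.float64(198.55), np.float32(253.1601), np.float32(91.29248)) 198.57
index all/outer 198.16 198.08 zero all/inner (np.float64(198.38), np.float32(253.14264), np.float32(99.4151)) 198.38
index all/outer 199.15 198.93 zero all/inner (np.float64(199.09), np.float32(253.1063), np.float32(94.420044)) 199.14
index (np.float64(198.65179346271603), np.float32(199.14557), np.float32(90.63672))
zero (np.float64(198.70789642558364), np.float32(195.3075), np.float32(125.29602))
[0.44040544 0.12711513 0.16845199] [ 0.1959787  -0.93300477 -0.78868013]
```

View pics/top3.png

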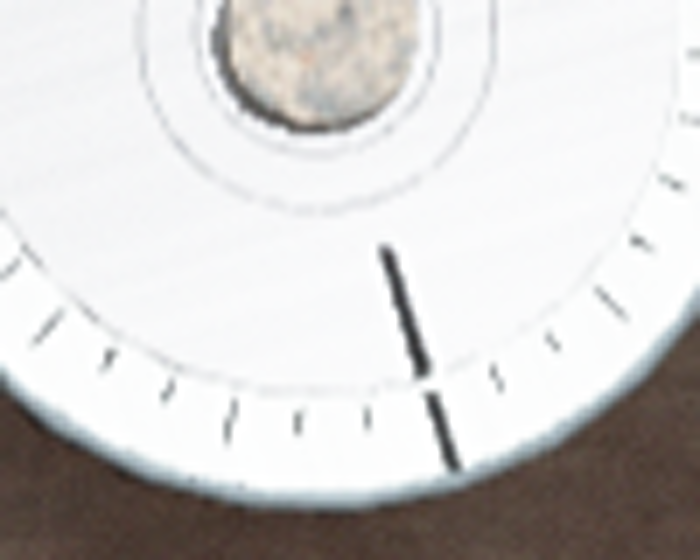

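The index is within about 0.15° of zero in both views. Now the clamp.

```bash
python3 go.py .485 .060 .168 18.6 .485 .060 .048 18.6 .5017 .0105 .048 18.6
```

```text
13.35 [0.4404 0.1271 0.1685] 18.71 [ 0.2 -0.9 -0.8] 7.48020847695824e-05
[-2.6   0.69  0.01] [ 0.01 -0.02  0.02]
[-2.6   0.68  4.01] [ 0.01 -0.02  0.02]
[-4.34  0.68  4.01] [ 0.01 -0.02  0.02]
```

```bash
python3 -m inch '[[-0.8,0.2,0,0,0,0,1],[-1.7,0.45,0.3,0,0,0,1],[-2.4,0.65,1,0,0,0,1],[-2.5,0.68,2,0,0,0,1],[-2.5,0.68,3,0,0,0,1],[-2.5,0.68,3.7,0,0,0,1],[-2.5,0.68,4,0,0,0,1],[-2.5,0.68,4,0,0,0,1]]'
python3 - <<'E'
from h import *
c=grab('side')['color']; cv2.imwrite('pics/side15.png',cv2.resize(c[160:340,230:430],None,fx=3.3,fy=3.3))
E
python3 go.py .485 .060 .048 18.6
```

```text
time: 14.02
tcp_pos: [0.4832, 0.0566, 0.0467]
tcp_rot: [[-0.313, 0.95, -0.003], [0.95, 0.313, -0.001], [0.0, -0.004, -1.0]]
force: [-1.0, -0.4, 0.9]
width: 0.0005
14.0667 [0.4838 0.057  0.0479] 18.27 [-0.1  1.1  0.9] -0.0002575966871845172
[ 0.08  0.07 -0.  ] [-0.02  0.   -0.05]
```

View pics/side15.png

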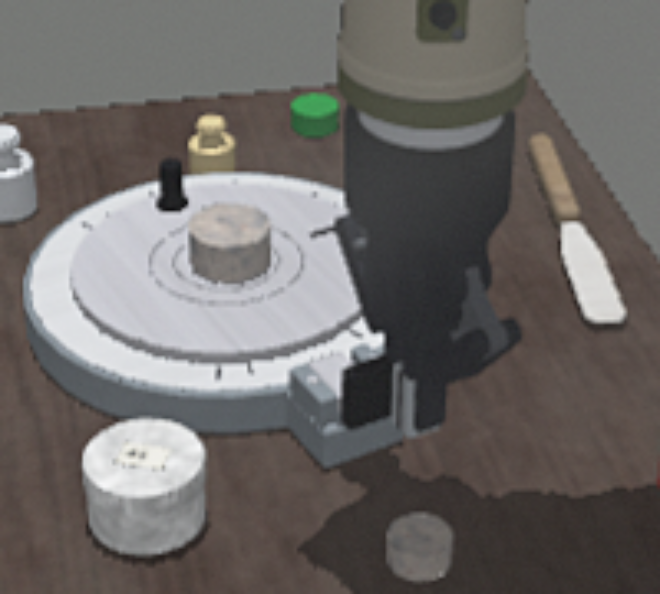

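Run:
```python
from h import *
f=grab('side'); s=env.observe()
C=np.array([.5485,-.1287]); a=np.radians(18.55); X=np.array([np.cos(a),np.sin(a)]);Y=np.array([-X[1],X[0]])
d=np.array(s['tcp_pos'])[:2]-C; print('tcp in base frame',d@X,d@Y)
pt=lambda x,y,z:[*(C+x*X+y*Y),z]
q=proj(f,[pt(-.016,.165,.0635),pt(.016,.165,.0635),pt(-.016,.165,.03),pt(.016,.165,.03),s['tcp_pos'],pt(0,.156,.026)])
print(q.round(1)); print(((q-[230,160])*3.3).round(0))
```

```text
tcp in base frame -0.001613604994407592 0.19666584809536183
[[351.7 268.5]
 [335.2 274.3]
 [351.1 284.5]
 [334.9 290.4]
 [354.5 288.5]
 [340.2 286.4]]
[[402. 358.]
 [347. 377.]
 [400. 411.]
 [346. 430.]
 [411. 424.]
 [364. 417.]]
```

The side view shows the fingertip outside the tab and in line with it, 1.6 mm off laterally, and the projection agrees. Pushing in.

```bash
python3 -m inch '[[-0.1,0.05,0,0,0,0,1],[-0.2,0.05,0,0,0,0,1],[-0.3,0.05,0,0,0,0,1],[-0.4,0.05,0,0,0,0,1],[-0.5,0.05,0,0,0,0,1],[-0.6,0.05,0,0,0,0,1],[-0.7,0.05,0,0,0,0,1],[-0.8,0.05,0,0,0,0,1],[-0.9,0.05,0,0,0,0,1],[-0.9,0.05,0,0,0,0,1]]'
python3 -m inch '[[-0.05,0,0,0,0,0,1],[-0.1,0,0,0,0,0,1],[-0.15,0,0,0,0,0,1],[-0.2,0,0,0,0,0,1],[-0.2,0,0,0,0,0,1]]'
python3 - <<'E'
from h import *
f=grab('side');c=f['color']; cv2.imwrite('pics/side16.png',cv2.resize(c[160:340,230:430],None,fx=3.3,fy=3.3))
s=env.observe();C=np.array([.5485,-.1287]); a=np.radians(18.55); X=np.array([np.cos(a),np.sin(a)]);Y=np.array([-X[1],X[0]])
d=np.array(s['tcp_pos'])[:2]-C; print('tcp in base frame',d@X,d@Y,s['force'])
E
```

```text
time: 14.95
tcp_pos: [0.4946, 0.0321, 0.0484]
tcp_rot: [[-0.314, 0.95, 0.0], [0.95, 0.314, 0.0], [-0.0, 0.0, -1.0]]
force: [0.2, 1.2, 0.6]
width: 0.0002
time: 15.37
tcp_pos: [0.4964, 0.0265, 0.0483]
tcp_rot: [[-0.314, 0.95, 0.0], [0.95, 0.314, -0.0], [-0.0, 0.0, -1.0]]
force: [-0.8, 2.5, 1.0]
width: 0.0001
tcp in base frame -1.3287639828712916e-06 0.16370555368702336 [-0.5217328   2.09218061  0.8629388 ]
```

View pics/side16.png

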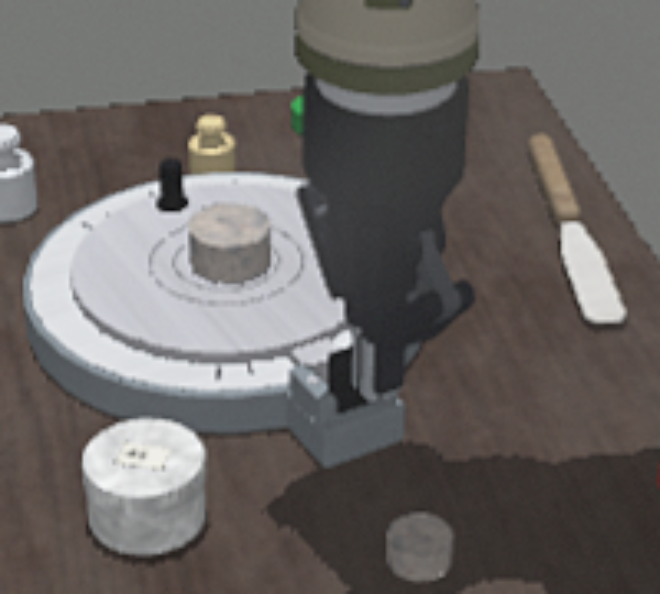

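```bash
python3 -m inch '[[-0.03,0,0,0,0,0,1],[-0.06,0,0,0,0,0,1],[-0.09,0,0,0,0,0,1],[-0.09,0,0,0,0,0,1]]'
python3 -m inch '[[-0.03,0,0,0,0,0,1],[-0.06,0,0,0,0,0,1],[-0.06,0,0,0,0,0,1]]'
python3 -m inch '[[-0.03,0,0,0,0,0,1],[-0.06,0,0,0,0,0,1],[-0.06,0,0,0,0,0,1]]'
```

```text
time: 15.75
tcp_pos: [0.4972, 0.024, 0.0483]
tcp_rot: [[-0.314, 0.949, 0.0], [0.949, 0.314, -0.0], [-0.0, 0.0, -1.0]]
force: [-0.3, 1.6, 0.5]
width: -0.0001
time: 16.0
tcp_pos: [0.4975, 0.023, 0.0483]
tcp_rot: [[-0.315, 0.949, -0.0], [0.949, 0.315, 0.001], [0.001, 0.0, -1.0]]
force: [-1.6, 5.6, 2.4]
width: -0.0001
time: 16.25
tcp_pos: [0.4975, 0.0228, 0.0483]
tcp_rot: [[-0.316, 0.949, -0.001], [0.949, 0.316, 0.002], [0.002, -0.0, -1.0]]
force: [-2.7, 11.1, 2.1]
width: 0.0
```

```bash
python3 -m inch '[[-0.05,0,0,0,0,0,1],[-0.1,0,0,0,0,0,1],[-0.1,0,0,0,0,0,1]]'
python3 -m inch '[[0.2,0,0,0,0,0,1],[0.6,0,0,0,0,0,1],[1.2,0,-0.3,0,0,0,1],[1.8,0,-1,0,0,0,1],[2.4,0,-2,0,0,0,1],[3,-0.5,-3,0,0,0,1],[4,-0.6,-4,0,0,0,1],[5,-0.7,-4,0,0,0,1],[5,-0.7,-4,0,0,0,1]]'
python3 top.py top4; python3 idx.py side17 182 212
python3 - <<'E'
from h import *
a=cv2.imread('pics/top4_full.png');b=cv2.imread('pics/side17_full.png')
cv2.imwrite('pics/fin.png',np.hstack([cv2.resize(a[150:310,225:455],(400,278)),cv2.resize(b[185:345,210:420],(400,305))[:278]]))
f=grab('top'); C=np.array([.5485,-.1287])
g=cv2.cvtColor(f['color'],cv2.COLOR_BGR2GRAY); m=np.zeros_like(g); m[225:280,240:290]=g[225:280,240:290]<60
n,l,s,c=cv2.connectedComponentsWithStats(m)
for i in range(1,n):
    if s[i,4]>15:
        d=onz(f,*c[i],.0635)[:2]-C; print(s[i,4],c[i],np.hypot(*d),np.degrees(np.arctan2(d[1],d[0])))
b0=cv2.imread('pics/top0.png'); g=cv2.cvtColor(b0,cv2.COLOR_BGR2GRAY); m[:]=0; m[225:280,240:290]=g[225:280,240:290]<60
n,l,s,c=cv2.connectedComponentsWithStats(m)
for i in range(1,n):
    if s[i,4]>15: d=onz(f,*c[i],.0635)[:2]-C; print('before',s[i,4],c[i],np.hypot(*d))
E
```

```text
time: 16.5
tcp_pos: [0.4976, 0.0225, 0.0483]
tcp_rot: [[-0.319, 0.948, -0.002], [0.948, 0.319, 0.004], [0.005, -0.0, -1.0]]
force: [-6.9, 21.7, 4.9]
width: 0.0002
time: 17.25
tcp_pos: [0.4312, 0.1583, 0.1702]
tcp_rot: [[-0.319, 0.948, 0.003], [0.948, 0.319, 0.003], [0.002, 0.004, -1.0]]
force: [0.1, 0.5, -0.5]
width: 0.0002
fit [ 0.54842544 -0.12820435  0.11487628]
index all/outer 198.4 198.27 zero all/inner (np.float64(198.55), np.float32(253.2013), np.float32(91.72107)) 198.57
index all/outer 198.16 198.08 zero all/inner (np.float64(198.37), np.float32(253.21805), np.float32(99.87268)) 198.37
index all/outer 199.15 198.93 zero all/inner (np.float64(199.09), np.float32(253.14227), np.float32(94.899414)) 199.13
index (np.float64(198.65756573914356), np.float32(199.74704), np.float32(91.05699))
zero (np.float64(198.7097112684051), np.float32(195.77972), np.float32(125.10449))
[0.4319764  0.15412194 0.16860606] [ 0.36678137  0.0385122  -0.57600296]
105 [265.36190476 252.68571429] 0.1403705736806759 108.72838267282754
before 149 [255.30872483 256.59060403] 0.15839652784383448
```

View pics/fin.png

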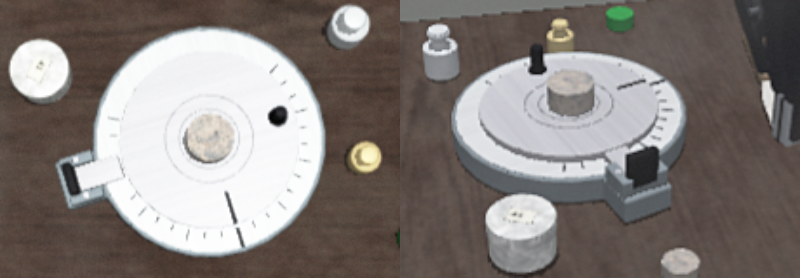

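The tab has travelled 18.0 mm (158.4 to 140.4 mm in the same measure), and it met a hard stop at 22 N. The index is still on zero, the loose items haven't moved, and the robot is clear. I'm handing the job in.

```bash
python3 -c "
from rig import env
print(env.finish_job())"
```

```text
the job is handed in; nothing more can be done
None
```

The dial is set to zero and the clamp is fully home, in that order. The job was handed in at about 17.5 s with the robot clear of everything.

- **Dial:** I pushed the peg round about 82° with the shut fingertip. That left it about 1° short, so I went back and nudged it on. The last checks put the index 0.15° short of zero in the top view (0.3° judged by the line's outer end) and 0.05° short in the side view. A 1 mm error in the dial centre shifts the top figure by up to about 0.2°. The reading was unchanged after the clamp push.
- **Clamp:** I pushed the tab in until it met a hard stop, where the force rose to about 22 N with almost no further movement. The top view showed it had travelled 18.0 mm.
- **Other things:** in the last pictures the slice still stood mid-dial. The weights and tin looked to be where they were at the start, though I judged that by eye only.
- **Disagreements:** the fitted scale ring radius came out at 114.5 mm, against the 118 mm base edge. I took this to be the light ring ending short of the rim, and the centre agreed with the peg, index and tab radii. A few side-view readings of the zero line drifted by about 0.2–0.4° when the arm's shadow crossed it, so I relied on the shadow-free pictures.

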